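Open the safety cap of the haze-fluid jug

ROBOT

A 6-joint arm with a two-finger parallel gripper is mounted at the origin on the work surface. World frame = base frame: x ahead of the robot, y to its left, z up, the work surface at z = 0. Lengths are in m, angles in rad, forces in N, time in s.
With the tool pointing down it reaches from about 0.375 to 0.975 m from the base axis. Payload 3.8 kg.
Tool frame: the origin (TCP) lies on the centre line of the jaws, within the pads' length; the fingertips stand 8 mm ahead of it and the grasp point (between the pads) lies 11 mm behind it; z points along the fingers, y is the direction in which the jaws open and shut (so a half turn about z gives the same grasp; the last joint's range is limited). The gripper opens to 85 mm and grips with 20 to 120 N. Pads are 22 mm wide; open, the fingers measure 114 mm over their backs; the gripper's body (76 mm by 85 mm) begins 54 mm behind the grasp point. The pads swing forward as they close: fully open they stand 13 mm farther back than shut.
Start: joints at [-1.243, 0.264, 1.604, -0, 1.274, -0.037], TCP at [0.241, -0.631, 0.239] pointing down, gripper open.
Joint ranges: [-2.63, 2.63], [-0.94, 2.18], [0.31, 2.57], [-1.31, 4.45], [0, 2.66], [-2.55, 2.55]. Speed limits (rad/s): [2.57, 2.57, 3.14, 3.14, 3.14, 3.14].

INTERFACE

Orientations are given as a rotation vector (axis times angle).
In Python, from workcell import bot gives the robot as it stands.
- The arm moves only by the tool arm_command, never from a script. Its arguments are lists of equal length, an entry for each row: "slide": the shift along the tool's x, y, z in m, a list of three; "angular": the turn, a rotation vector about the tool's x, y, z in degrees, a list of three; "hand": the finger opening in m, from 0 to 0.0854. A call has exactly 8 rows; each row shifts and turns the pose as measured when the row begins, along the tool's axes as they then stand; what a row does not reach is not made up. A row lasts 1/10 s, in which the tool goes at most 50 mm and 8.59 degrees, less where a joint would pass 70% of its speed; a pose out of reach is approached as far as the arm can. A call is refused whole if a number of a shift passes 0.05 or a number of a turn 8.59, either way. A call with a gripper value outside its range is refused whole. The fingers move at their own pace and stop on an object; "squeeze" is the grip in N (left out, the last holds). Time passes only in rows, so rows that do not move let the fingers close, or fill a call up. It gives the time, the measured TCP pose, the force and the opening at its end, in the units of the state.
- bot.read_state(): the state, without advancing time (a new reading comes with each control period).
- bot.read_camera(name): name is "scene" or "top" or "wrist"; returns the picture (384x512x3 uint8, red, green, blue); there is no depth.
- bot.get_calibration(name): a dict with "fx", "fy", "cx", "cy" (pixels), "R" (3x3) and "t" (3): a world point X has camera coordinates R X + t. Camera axes: x right, y down, z forward; pixel columns grow to the right and rows downward; lengths in m; the calibration is good to about 2 mm. A picture is of the moment at which its call begins: read the wrist's pose just before it. get_calibration takes no time and is no camera call; for the wrist camera it gives the pose at the moment of the call.
- bot.finish_job(): hands the job in, once; it reports no verdict.
The state is a dict: "time": time; "q": joint angles; "joint_vel": joint speeds; "joint_torque": joint torques, N m; "tool_pos": TCP position; "tcp_rot": TCP orientation; "wrist_force": force on the tool from outside, world axes, zero at the start; "torque": the same for the moment, N m; "width": opening from 0.0 (shut) to 1.0 (fully open).
Only numpy, scipy, OpenCV 4.12 (cv2) and the standard library are available. Lean on these libraries where they do the work, as an engineer would, in place of code of your own. Each camera call takes 0.05 s, during which the arm holds its last target.

TASK

We are about to refill the haze machine: take the orange safety cap off the blue jug and stand it upright, the way it sat on the jug, in the shallow steel tray. The cap is a push-and-turn one: press it firmly down, turn it a quarter turn while it is held down, then lift it off. Leave the green cap on the white jug alone.

Things in the scene. Friction and masses are not known exactly. Their poses are not given: they have to be found in the camera images.
- orange_cap_center (a point): Centre of the loose orange cap (ribbed, 56 mm diameter, 42 mm high, 40-85 g, open side down). z up; y along its white top stripe. Locked at first. Pressed down 9-11 mm (7 mm frees it, 12 mm is the stop; spring 8-15 N) it turns freely either way; a quarter turn (90 +/- 15 degrees) from the start, it lifts off. Let up early, it locks again. Any grip direction; one grip does it all.
- blue_jug: Fixed blue round jug, 110 mm diameter; left, right or in the middle. Origin on its axis at bench height; z up; x to its side handle (reaches 88 mm out, 100 mm high). Shoulder top at 120 mm, neck 47 mm wide up to the mouth at 156 mm, where the release slot lies along x. The cap on it has its stripe along the jug's y and its centre at 162.5 mm while locked.
- tray: Fixed shallow square steel tray with a black mat, 160 mm square outside, walls 4 mm thick and 12 mm high. Origin at its centre on the underside; x and y along its sides. The floor lies 5 mm above the bench: a cap standing upright on it has its centre 26 mm above the bench.
- green_cap_center (a point): Centre of the green cap on the fixed white jug: same sizes and build as the orange cap and blue jug. To be left alone.

How it is judged:
On the way, in this order (a step that is already met when the one before it is completed fails the run):
1. the orange cap is turned by a quarter turn while it is held pressed down (angle between the y axis of orange_cap_center and the x axis of blue_jug, either way round below 0.45 rad and z of orange_cap_center in the frame of blue_jug below 0.157 m and horizontal distance between orange_cap_center and blue_jug below 0.008 m), for 0.1 s.
2. the orange cap is lifted clear of the jug's mouth (height (world z) of orange_cap_center above 0.19 m), for 0.1 s.
At the end, for the whole second after the job is handed in: The orange cap stands upright (within 11 degrees, open side down) on the tray's floor, inside the tray (its centre within 55 mm of the tray's centre along both sides) and stays so, let go; the green cap is where it was, within 10 mm (x of orange_cap_center in the frame of tray between -0.055 and 0.055 m and y of orange_cap_center in the frame of tray between -0.055 and 0.055 m and height (world z) of orange_cap_center below 0.034 m and z of orange_cap_center in the frame of tray above 0.015 m and angle between orange_cap_center's own z axis and vertical below 0.2 rad and distance of green_cap_center from where it was at the start of the episode below 0.01 m); the robot touches nothing.
It fails at once if the green cap is moved by more than 15 mm (distance of green_cap_center from where it was at the start of the episode above 0.015 m).
It also fails if it takes over 48 s, if anything falls off the work surface, if the arm or the gripper's body presses on something with over 40 N, if the wrist force passes 120 N, or if a joint passes its speed limit or range.

## Working session

There is one attempt and no reset: what is moved stays moved. The work goes in short steps, Python scripts to look and compute and a tool call to move; the robot and the scene stay as the last step left them, time stands still between calls to the robot, and variables do not carry over. Pictures are saved under pics/ and viewed, and the job is handed in when it is done.

Besides the shell and the picture viewer there is one more tool, called by a JSON object that holds its "api" and its "payload", one argument or row to a line. arm_command: Moves the arm, as the interface text tells. Its arguments: {"type":"object","properties":{"slide":{"type":"array","items":{"type":"array","items":{"type":"number"}}},"angular":{"type":"array","items":{"type":"array","items":{"type":"number"}}},"hand":{"type":"array","items":{"type":"number"}},"squeeze":{"type":"number"}},"required":["slide","angular","hand"]}

```bash
mkdir -p pics; ls; cat > h.py <<'E'
import numpy as np, cv2
from workcell import bot
from scipy.spatial.transform import Rotation as Ro
def snap(n,f):
    im=bot.read_camera(n); cv2.imwrite('pics/'+f,cv2.cvtColor(im,cv2.COLOR_RGB2BGR)); return im
def ray(c,u,v,z):
    R=np.array(c['R']);t=np.array(c['t']);o=-R.T@t
    d=R.T@np.array([(u-c['cx'])/c['fx'],(v-c['cy'])/c['fy'],1]); return o+d*(z-o[2])/d[2]
def proj(c,X):
    p=np.array(c['R'])@np.array(X)+np.array(c['t']); return c['fx']*p[0]/p[2]+c['cx'],c['fy']*p[1]/p[2]+c['cy']
E
python3 - <<'E'
from h import *
print(bot.read_state())
snap('top','top1.png');snap('scene','scene1.png')
for n in('top','scene'):
    c=bot.get_calibration(n);print(n,c, -np.array(c['R']).T@np.array(c['t']))
E
```

```text
pics
{'time': 0.0, 'q': array([-1.24291672e+00,  2.64745289e-01,  1.60533760e+00, -1.16653195e-05,
        1.27374350e+00, -3.69134933e-02]), 'joint_vel': array([ 8.80508153e-04,  1.35382114e-04,  1.63972025e-03,  1.75684665e-03,
       -1.01063834e-03, -2.69487780e-05]), 'joint_torque': array([-4.04664070e-04, -5.15109551e+01, -3.67314720e+01, -2.31719814e-04,
        1.28052884e-02, -1.12364117e-05]), 'tool_pos': array([ 0.24056793, -0.6299166 ,  0.23798699]), 'tcp_rot': array([-3.08730643e+00, -5.69448392e-01,  5.25625126e-04]), 'wrist_force': array([-0.74546981,  0.45006804,  0.12510998]), 'torque': array([-0.05290545,  0.02397488,  0.00690096]), 'width': 0.99937221026126}
top {'fx': 349.32882279310553, 'fy': 349.32882279310553, 'cx': 257.89625822801867, 'cy': 193.37231747135664, 'R': array([[-0.00214744, -0.99998879,  0.00421963],
       [-0.98285325,  0.0013326 , -0.18438466],
       [ 0.18437697, -0.00454324, -0.9828451 ]]), 't': array([-0.00806243,  0.56758786,  0.86146063])} [ 0.39900476 -0.00490489  0.95137088]
scene {'fx': 364.0502763518646, 'fy': 364.0502763518646, 'cx': 252.32330427712856, 'cy': 195.56513775820167, 'R': array([[-0.20568457,  0.97861554, -0.00234318],
       [ 0.78146072,  0.16280451, -0.6023403 ],
       [-0.58907809, -0.12572321, -0.79823598]]), 't': array([ 0.12826828, -0.33366939,  1.18235307])} [0.98363062 0.07744677 0.7431148 ]
```

View pics/top1.png

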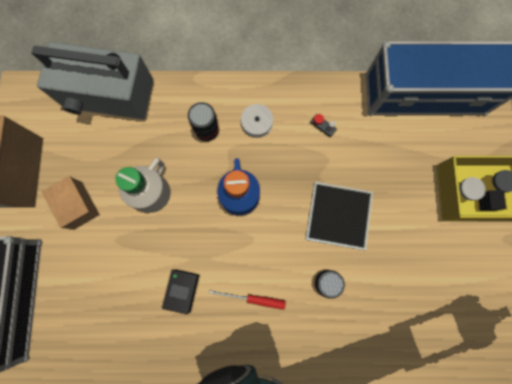

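View pics/scene1.png

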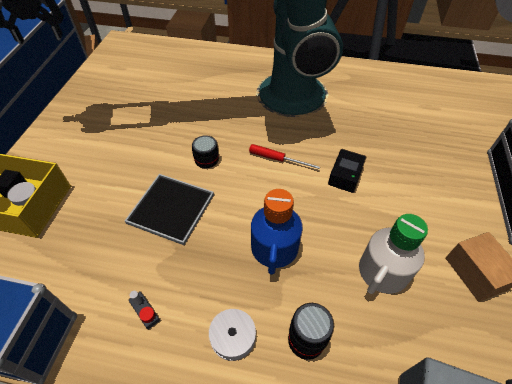

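The top view shows the orange cap at about (236,182) on the blue jug in the middle, with the handle pointing up in the image (+x). The green cap is at (130,180) and the tray is centred near (339,215). Next I measure them.

```bash
python3 - <<'E'
from h import *
def img(f): return cv2.cvtColor(cv2.imread('pics/'+f),cv2.COLOR_BGR2RGB)
def big(m):
    n,l,s,c=cv2.connectedComponentsWithStats(m.astype('uint8'));return l
for n in('top','scene'):
    im=img(n+'1.png').astype(int);c=bot.get_calibration(n);r,g,b=im[...,0],im[...,1],im[...,2]
    hsv=cv2.cvtColor(im.astype('uint8'),cv2.COLOR_RGB2HSV).astype(int)
    X0,Y0,X1,Y1={'top':(215,160,260,205),'scene':(250,180,305,230)}[n]
    box=np.zeros(r.shape,bool);box[Y0:Y1,X0:X1]=1
    # stripe
    hue=hsv[...,0];sat=hsv[...,1];val=hsv[...,2]
    org=box&(hue<14)&(sat>150)&(val>120)
    oy,ox=np.nonzero(org);print(n,'orange',ox.min(),ox.max(),oy.min(),oy.max())
    cnt=max(cv2.findContours(org.astype('uint8'),cv2.RETR_EXTERNAL,cv2.CHAIN_APPROX_NONE)[0],key=cv2.contourArea)
    fill=np.zeros(r.shape,'uint8');cv2.drawContours(fill,[cnt],-1,1,-1)
    hull=np.zeros(r.shape,'uint8');cv2.fillPoly(hull,[cv2.convexHull(cnt)],1)
    st=(hull>0)&(b>130)&(sat<150)&box
    sy,sx=np.nonzero(st);print('stripe n',len(sx),sx.mean(),sy.mean())
    P=np.array([ray(c,u,v,0.1835) for u,v in zip(sx,sy)])
    m=P.mean(0);U,S,V=np.linalg.svd((P-m)[:,:2]);print('stripe centre',m,'dir deg',np.degrees(np.arctan2(V[0,1],V[0,0])),S)
    if n=='top': print('mask',org.sum())
    # tray
    tb=np.zeros(r.shape,bool);X0,Y0,X1,Y1={'top':(300,175,380,255),'scene':(120,170,220,248)}[n];tb[Y0:Y1,X0:X1]=1
    t=tb&(val<70)
    cnt=max(cv2.findContours(t.astype('uint8'),cv2.RETR_EXTERNAL,cv2.CHAIN_APPROX_NONE)[0],key=cv2.contourArea)
    rr=cv2.minAreaRect(cnt);ap=cv2.approxPolyDP(cnt,6,True)[:,0]
    Q=np.array([ray(c,u,v,0.008) for u,v in ap]);print('tray',ap.tolist(),Q[:,:2].round(4).tolist(),Q.mean(0))
    # green
    G={'top':(110,160,150,200),'scene':(385,210,432,255)}[n]
    gb=np.zeros(r.shape,bool);gb[G[1]:G[3],G[0]:G[2]]=1;gm=gb&(hue>45)&(hue<85)&(sat>120)
    gy,gx=np.nonzero(gm);print('green',gx.mean(),gy.mean(),ray(c,gx.mean(),gy.mean(),.17))
    # blue jug
    bm=(hue>100)&(hue<125)&(sat>150);
    B={'top':(210,155,265,220),'scene':(240,195,305,275)}[n];bb=np.zeros(r.shape,bool);bb[B[1]:B[3],B[0]:B[2]]=1
    bm&=bb
    cv2.imwrite(f'pics/m_{n}.png',cv2.resize(np.where(bm,120,0).astype('uint8')+np.where(org,200,0).astype('uint8')+np.where(st,255,0).astype('uint8'),None,fx=1,fy=1))
    crop=im[155:225,205:265] if n=='top' else im[175:280,235:315]
    cv2.imwrite(f'pics/crop_{n}.png',cv2.cvtColor(cv2.resize(crop.astype('uint8'),None,fx=6,fy=5.5,interpolation=cv2.INTER_CUBIC),cv2.COLOR_RGB2BGR))
E
```

```text
top orange 225 247 171 194
stripe n 3 238.0 183.0
stripe centre [0.56684296 0.03623121 0.1835    ] dir deg -90.07021162617876 [3.17907021e-03 3.50026987e-17]
mask 334
tray [[318, 185], [310, 236], [362, 245], [368, 194]] [[0.5993, -0.1753], [0.4592, -0.1491], [0.435, -0.2876], [0.5738, -0.3121]] [ 0.51682217 -0.23103306  0.008     ]
green 130.42934782608697 180.3288043478261 [0.57634923 0.28309825 0.17      ]
scene orange 264 293 189 215
stripe n 57 278.9122807017544 198.91228070175438
stripe centre [0.56812499 0.04070723 0.1835    ] dir deg 94.13980365023224 [0.09719927 0.0129547 ]
tray [[159, 176], [128, 220], [182, 239], [209, 192]] [[0.4281, -0.2927], [0.5744, -0.3165], [0.5981, -0.1722], [0.4525, -0.1488]] [ 0.51327602 -0.2325504   0.008     ]
green 407.97741935483873 232.152688172043 [0.58468903 0.28346096 0.17      ]
```

View pics/crop_top.png

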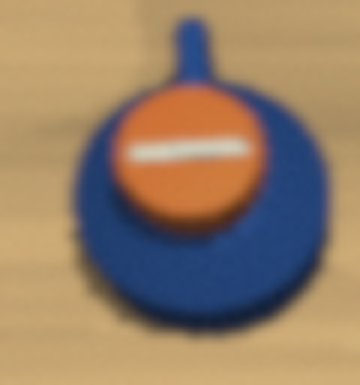

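View pics/crop_scene.png

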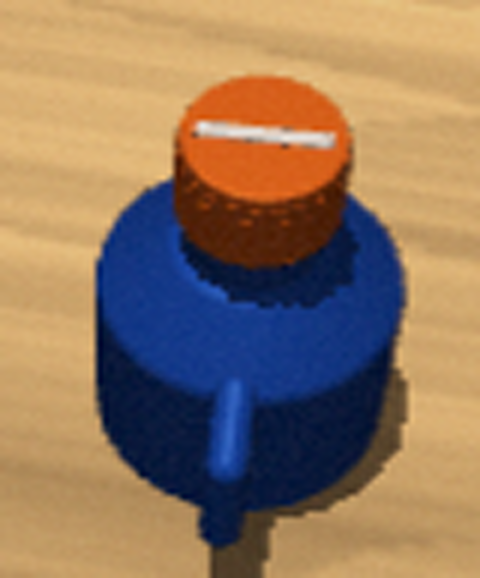

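```bash
python3 - <<'E'
from h import *
im=cv2.imread('pics/top1.png')[...,::-1].astype(int);c=bot.get_calibration('top')
w=im[...,2].astype(float);w[:]=np.clip(w-90,0,None)
m=np.zeros(w.shape,bool);m[176:190,225:248]=1
hsv=cv2.cvtColor(im.astype('uint8'),cv2.COLOR_RGB2HSV)
m&=(hsv[...,0]<25)&(w>0)
print(im[178:187,228:246,2])
sy,sx=np.nonzero(m);P=np.array([ray(c,u,v,.1835) for u,v in zip(sx,sy)]);W=w[m]
mu=(P*W[:,None]).sum(0)/W.sum();C=np.cov(P[:,:2].T,aweights=W);e,V=np.linalg.eigh(C)
print('top stripe',len(W),mu,np.degrees(np.arctan2(V[1,1],V[0,1])),e)
s=bot.read_state();R=Ro.from_rotvec(s['tcp_rot']);print(R.as_matrix().round(4))
print('tool-frame delta to (.567,.0385,.30):',R.inv().apply(np.array([.567,.0385,.30])-s['tool_pos']))
E
```

```text
[[ 56  57  57  57  57  58  59  60  60  61  61  64  64  65  66  67  67  65]
 [ 64  66  67  70  71  74  78  82  81  82  85  89  91  96  99 100  97  87]
 [ 96  98 102 107 112 117 124 129 131 132 135 137 139 143 147 147 141 125]
 [141 146 149 155 159 162 168 172 174 175 176 177 177 178 180 179 174 157]
 [172 177 178 181 183 180 180 179 178 176 174 173 173 171 172 171 167 153]
 [164 169 168 168 166 161 153 148 142 136 132 131 128 126 125 123 120 112]
 [120 121 119 118 117 111 104 100  93  88  85  85  82  79  78  77  75  72]
 [ 75  74  72  71  71  69  67  67  64  64  62  64  63  63  63  63  63  62]
 [ 59  58  59  59  59  60  58  60  61  60  61  62  61  62  61  62  62  62]]
top stripe 97 [0.5697948  0.04074282 0.1835    ] 93.89885234550634 [5.64610136e-06 1.56725776e-04]
[[ 9.342e-01  3.567e-01 -7.000e-04]
 [ 3.567e-01 -9.342e-01  1.900e-03]
 [ 0.000e+00 -2.000e-03 -1.000e+00]]
tool-frame delta to (.567,.0385,.30): [ 0.54342322 -0.50819852 -0.06086655]
```

Both views put the cap at about (0.569, 0.041) with the stripe at 94°. The tray is at about (0.515, -0.232). I keep the present yaw (21°), because a +90° turn then stays within the last joint's range.

{"api": "arm_command", "payload": {
  "slide": [
    [0.03,-0.028,-0.02],
    [0.034,-0.032,-0.02],
    [0.034,-0.032,-0.02],
    [0.034,-0.032,0],
    [0.034,-0.032,0],
    [0.034,-0.032,0],
    [0.034,-0.032,0],
    [0.034,-0.032,0]
  ],
  "angular": [
    [0,0,0],
    [0,0,0],
    [0,0,0],
    [0,0,0],
    [0,0,0],
    [0,0,0],
    [0,0,0],
    [0,0,0]
  ],
  "hand": [0.085,0.085,0.085,0.085,0.085,0.085,0.085,0.085]
}}

```text
time: 0.9
tool_pos: [0.4026, -0.2918, 0.2951]
tcp_rot: [-3.083, -0.551, 0.003]
wrist_force: [1.6, 0.9, -0.6]
width: 0.993
```

{"api": "arm_command", "payload": {
  "slide": [
    [0.034,-0.032,0],
    [0.034,-0.032,0],
    [0.034,-0.032,0],
    [0.034,-0.032,0],
    [0.034,-0.032,0],
    [0.034,-0.032,0],
    [0.03,-0.03,0],
    [0,0,0]
  ],
  "angular": [
    [0,0,0],
    [0,0,0],
    [0,0,0],
    [0,0,0],
    [0,0,0],
    [0,0,0],
    [0,0,0],
    [0,0,0]
  ],
  "hand": [0.085,0.085,0.085,0.085,0.085,0.085,0.085,0.085]
}}

```text
time: 1.7
tool_pos: [0.548, 0.0161, 0.2945]
tcp_rot: [-3.079, -0.558, 0.005]
wrist_force: [0.0, -0.7, -0.2]
width: 0.996
```

```bash
cat >> h.py <<'E'
def rel(T,yaw=None):
    s=bot.read_state();R=Ro.from_rotvec(s['tcp_rot']);M=R.as_matrix()
    print('t',round(s['time'],2),'pos',s['tool_pos'].round(4),'yaw',np.degrees(np.arctan2(M[1,0],M[0,0])).round(2),'z',M[:,2].round(4),'F',s['wrist_force'].round(1),'w',round(s['width'],3),'q',s['q'].round(2))
    print('delta tool',R.inv().apply(np.array(T)-s['tool_pos']).round(4))
    print('level corr deg', np.degrees(R.inv().apply(np.cross(M[:,2],[0,0,-1]))).round(2))
E
python3 - <<'E'
from h import *
rel([.569,.041,.157]); snap('wrist','w1.png'); c=bot.get_calibration('wrist');print(proj(c,[.569,.041,.1835]))
E
```

```text
t 1.7 pos [0.548  0.0161 0.2945] yaw 20.56 z [-0.0054  0.0113 -0.9999] F [ 0.  -0.7 -0.2] w 0.996 q [-0.02 -0.    1.8   0.01  1.35  1.19]
delta tool [ 0.0285 -0.0142  0.1376]
level corr deg [-0.72  0.06 -0.  ]
(np.float64(237.3225476049168), np.float64(157.9478246500564))
```

View pics/w1.png

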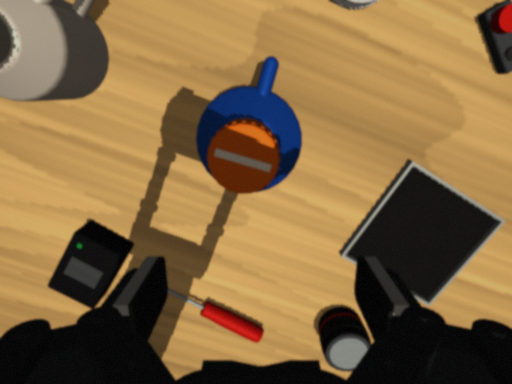

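The wrist view shows the cap's stripe centred at about (242,160). I had predicted (237,158), so this is within a few mm. I'll refine from it.

```bash
python3 - <<'E'
from h import *
c=bot.get_calibration('wrist');im=cv2.imread('pics/w1.png')[...,::-1].astype('uint8');h=cv2.cvtColor(im.copy(),cv2.COLOR_RGB2HSV)
m=np.zeros(h.shape[:2],bool);m[140:180,208:278]=1;m&=(h[...,1]<90)&(h[...,2]>80)&(h[...,2]<190)
m=cv2.morphologyEx(m.astype('uint8'),cv2.MORPH_OPEN,np.ones((3,3)))
l=cv2.connectedComponentsWithStats(m);print(l[2],l[3])
i=1+np.argmax(l[2][1:,4]);y,x=np.nonzero(l[1]==i);P=np.array([ray(c,u,v,.1835) for u,v in zip(x,y)])
V=np.linalg.svd((P-P.mean(0))[:,:2])[2];print(P.mean(0),np.degrees(np.arctan2(V[0,1],V[0,0])))
E
```

```text
[[     0      0    512    384 196234]
 [   215    150     55     21    374]] [[255.5253371  191.56044314]
 [242.20588235 159.78609626]]
[0.56897724 0.03701462 0.1835    ] -86.11163712616684
```

{"api": "arm_command", "payload": {
  "slide": [
    [0.014,-0.007,0],
    [0.014,-0.007,0],
    [0,0,0.02],
    [0,0,0.025],
    [0,0,0.025],
    [0,0,0.018],
    [0,0,0],
    [0,0,0]
  ],
  "angular": [
    [-0.7,0,0],
    [0,0,0],
    [0,0,0],
    [0,0,0],
    [0,0,0],
    [0,0,0],
    [0,0,0],
    [0,0,0]
  ],
  "hand": [0.085,0.085,0.085,0.085,0.085,0.085,0.085,0.085]
}}

```text
time: 2.55
tool_pos: [0.5685, 0.0315, 0.2031]
tcp_rot: [3.089, 0.55, -0.008]
wrist_force: [0.4, 0.7, 0.8]
width: 0.994
```

```bash
python3 - <<'E'
from h import *
rel([.569,.039,.157]); snap('wrist','w2.png'); c=bot.get_calibration('wrist');print(proj(c,[.569,.039,.1835])); snap('top','t2.png');snap('scene','s2.png')
E
```

```text
t 2.55 pos [0.5685 0.0315 0.2031] yaw 20.19 z [-0.0044 -0.0047 -1.    ] F [0.4 0.7 0.8] w 0.994 q [ 0.01  0.09  1.87 -0.01  1.18  1.23]
delta tool [ 0.0033 -0.007   0.0461]
level corr deg [0.17 0.33 0.  ]
(np.float64(244.2104109408018), np.float64(243.76766686905356))
```

View pics/w2.png

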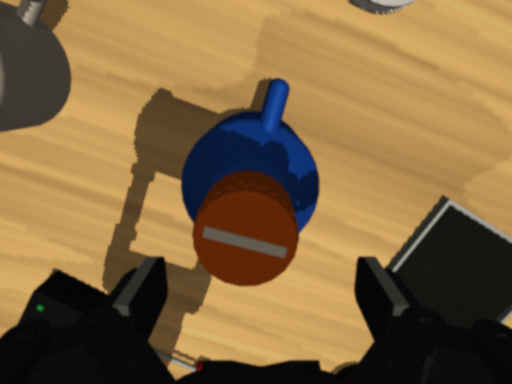

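View pics/s2.png

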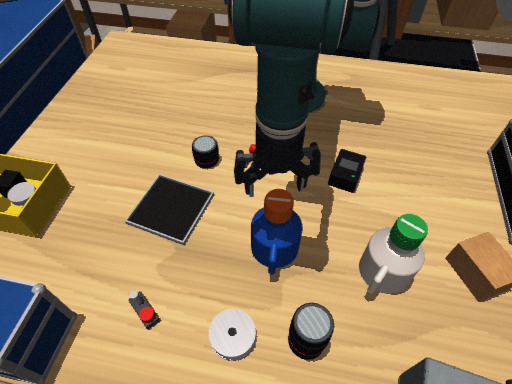

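The wrist view has the stripe centre at (244,243), which matches y = 0.039. The arm lagged about 7 mm, so I correct that before going down.

{"api": "arm_command", "payload": {
  "slide": [
    [0.003,-0.007,0],
    [0,0,0],
    [0,0,0],
    [0,0,0],
    [0,0,0],
    [0,0,0],
    [0,0,0],
    [0,0,0]
  ],
  "angular": [
    [0.2,0.3,0],
    [0,0,0],
    [0,0,0],
    [0,0,0],
    [0,0,0],
    [0,0,0],
    [0,0,0],
    [0,0,0]
  ],
  "hand": [0.085,0.085,0.085,0.085,0.085,0.085,0.085,0.085]
}}

```text
time: 3.5
tool_pos: [0.5718, 0.0405, 0.2084]
tcp_rot: [3.092, 0.552, 0.014]
wrist_force: [0.3, 0.0, -1.1]
width: 0.994
```

```bash
python3 - <<'E'
from h import *
rel([.569,.039,.157])
E
```

```text
t 3.5 pos [0.5718 0.0405 0.2084] yaw 20.25 z [ 0.0087  0.0012 -1.    ] F [ 0.3  0.  -1.1] w 0.994 q [0.03 0.09 1.87 0.   1.18 1.24]
delta tool [-0.0036  0.0004  0.0513]
level corr deg [ 0.11 -0.49  0.  ]
```

{"api": "arm_command", "payload": {
  "slide": [
    [-0.002,0,0.015],
    [-0.001,0,0.015],
    [0,0,0.012],
    [0,0,0.006],
    [0,0,0],
    [0,0,0],
    [0,0,0],
    [0,0,0]
  ],
  "angular": [
    [0,-0.4,0],
    [0,0,0],
    [0,0,0],
    [0,0,0],
    [0,0,0],
    [0,0,0],
    [0,0,0],
    [0,0,0]
  ],
  "hand": [0.085,0.085,0.085,0.085,0.085,0.085,0.085,0.085]
}}

```text
time: 4.3
tool_pos: [0.5675, 0.0391, 0.1538]
tcp_rot: [3.092, 0.552, -0.004]
wrist_force: [0.7, -0.4, -0.5]
width: 0.989
```

```bash
python3 - <<'E'
from h import *
rel([.569,.039,.157]); snap('wrist','w3.png')
rel([.569,.039,.157])
E
```

```text
t 4.3 pos [0.5675 0.0391 0.1538] yaw 20.24 z [-0.0026 -0.0016 -1.    ] F [ 0.7 -0.4 -0.5] w 0.989 q [ 0.03  0.14  1.92 -0.    1.09  1.24]
delta tool [ 0.0014  0.0007 -0.0032]
level corr deg [0.03 0.17 0.  ]
t 4.35 pos [0.5675 0.0391 0.1539] yaw 20.24 z [-0.0023 -0.0016 -1.    ] F [0.2 0.1 0.7] w 0.992 q [ 0.03  0.14  1.92 -0.    1.09  1.24]
delta tool [ 0.0013  0.0007 -0.0031]
level corr deg [ 0.04  0.16 -0.  ]
```

View pics/w3.png

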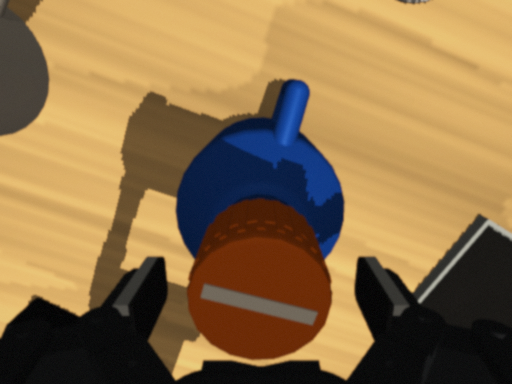

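The wrist view shows the cap centred between the jaws (cap column about 260, between the pads). Closing on it now.

{"api": "arm_command", "payload": {
  "slide": [
    [0.001,0,-0.002],
    [0,0,0],
    [0,0,0],
    [0,0,0],
    [0,0,0],
    [0,0,0],
    [0,0,0],
    [0,0,0]
  ],
  "angular": [
    [0,0,0],
    [0,0,0],
    [0,0,0],
    [0,0,0],
    [0,0,0],
    [0,0,0],
    [0,0,0],
    [0,0,0]
  ],
  "hand": [0.085,0.085,0.075,0.065,0.055,0.045,0.04,0.04],
  "squeeze": 70
}}

```text
time: 5.15
tool_pos: [0.5702, 0.0397, 0.1587]
tcp_rot: [3.091, 0.552, 0.003]
wrist_force: [0.3, -1.5, 1.3]
width: 0.642
```

```bash
python3 - <<'E'
from h import *
rel([.569,.039,.157]); snap('wrist','w4.png')
E
```

```text
t 5.15 pos [0.5702 0.0397 0.1587] yaw 20.24 z [ 0.0023 -0.0014 -1.    ] F [ 0.3 -1.5  1.3] w 0.642 q [ 0.03  0.13  1.91 -0.    1.09  1.24]
delta tool [-0.0014  0.0002  0.0017]
level corr deg [ 0.12 -0.1  -0.  ]
```

View pics/w4.png

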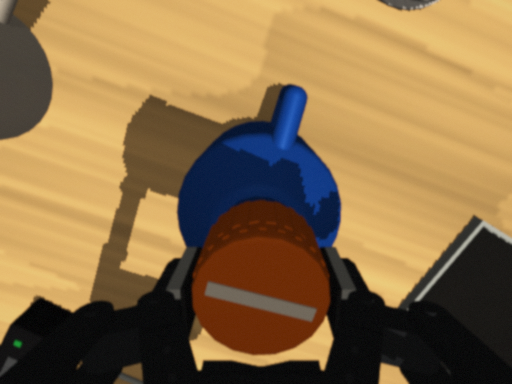

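Gripped: width 0.64 is about 55 mm, and the force is near zero. Now I press down about 10 mm.

{"api": "arm_command", "payload": {
  "slide": [
    [0,0,0.003],
    [0,0,0.003],
    [0,0,0.003],
    [0,0,0.001],
    [0,0,0],
    [0,0,0],
    [0,0,0],
    [0,0,0]
  ],
  "angular": [
    [0,0,0],
    [0,0,0],
    [0,0,0],
    [0,0,0],
    [0,0,0],
    [0,0,0],
    [0,0,0],
    [0,0,0]
  ],
  "hand": [0.04,0.04,0.04,0.04,0.04,0.04,0.04,0.04]
}}

```text
time: 6.0
tool_pos: [0.5706, 0.0397, 0.1589]
tcp_rot: [3.091, 0.552, 0.005]
wrist_force: [-0.6, 0.6, -1.9]
width: 0.644
```

```bash
python3 - <<'E'
from h import *
rel([.569,.039,.149]); snap('wrist','w5.png')
rel([.569,.039,.149])
E
```

```text
t 6.0 pos [0.5706 0.0397 0.1589] yaw 20.25 z [ 0.0035 -0.0013 -1.    ] F [-0.6  0.6 -1.9] w 0.644 q [ 0.03  0.13  1.91 -0.    1.09  1.24]
delta tool [-0.0017  0.0001  0.0099]
level corr deg [ 0.14 -0.16  0.  ]
t 6.05 pos [0.5706 0.0396 0.1587] yaw 20.25 z [ 0.0035 -0.0014 -1.    ] F [-0.5  0.5  3.9] w 0.642 q [ 0.03  0.13  1.91 -0.    1.09  1.24]
delta tool [-0.0018  0.      0.0097]
level corr deg [ 0.15 -0.16 -0.  ]
```

View pics/w5.png

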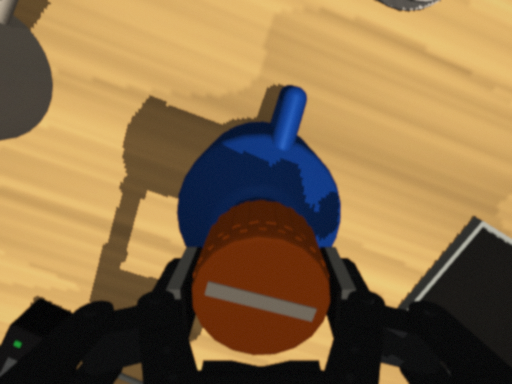

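The spring pushed it back up over the idle rows, because each row restarts from the measured pose. The press has to be renewed in every row, so I probe how much is needed.

{"api": "arm_command", "payload": {
  "slide": [
    [0,0,0.002],
    [0,0,0.002],
    [0,0,0.002],
    [0,0,0.002],
    [0,0,0.003],
    [0,0,0.003],
    [0,0,0.003],
    [0,0,0.003]
  ],
  "angular": [
    [0,0,0],
    [0,0,0],
    [0,0,0],
    [0,0,0],
    [0,0,0],
    [0,0,0],
    [0,0,0],
    [0,0,0]
  ],
  "hand": [0.04,0.04,0.04,0.04,0.04,0.04,0.04,0.04]
}}

```text
time: 6.85
tool_pos: [0.5708, 0.0397, 0.1488]
tcp_rot: [3.091, 0.552, 0.005]
wrist_force: [-4.5, -0.8, 13.4]
width: 0.639
```

```bash
python3 - <<'E'
from h import *
rel([.569,.039,.149]); 
E
```

```text
t 6.85 pos [0.5708 0.0397 0.1488] yaw 20.26 z [ 0.0035 -0.0014 -1.    ] F [-4.5 -0.8 13.4] w 0.639 q [ 0.03  0.14  1.92 -0.    1.07  1.24]
delta tool [-0.002   0.0001 -0.0002]
level corr deg [ 0.14 -0.16 -0.  ]
```

At z = 0.1488 it is pressed about 10 mm, with 13 N. Before turning I find the per-row offset that holds this height.

{"api": "arm_command", "payload": {
  "slide": [
    [0,0,0.0015],
    [0,0,0.0015],
    [0,0,0.0015],
    [0,0,0.0015],
    [0,0,0.0015],
    [0,0,0.0015],
    [0,0,0.0015],
    [0,0,0.0015]
  ],
  "angular": [
    [0,0,0],
    [0,0,0],
    [0,0,0],
    [0,0,0],
    [0,0,0],
    [0,0,0],
    [0,0,0],
    [0,0,0]
  ],
  "hand": [0.04,0.04,0.04,0.04,0.04,0.04,0.04,0.04]
}}

```text
time: 7.65
tool_pos: [0.5708, 0.0397, 0.1513]
tcp_rot: [3.09, 0.552, 0.005]
wrist_force: [-4.4, 0.2, 11.8]
width: 0.644
```

```bash
python3 - <<'E'
from h import *
rel([.569,.039,.149]); snap('scene','s6.png')
im=cv2.imread('pics/s6.png');cv2.imwrite('pics/s6c.png',cv2.resize(im[130:290,200:340],None,fx=4,fy=3.7,interpolation=cv2.INTER_CUBIC))
E
```

```text
t 7.65 pos [0.5708 0.0397 0.1513] yaw 20.27 z [ 0.0036 -0.0015 -1.    ] F [-4.4  0.2 11.8] w 0.644 q [ 0.03  0.14  1.92 -0.    1.08  1.24]
delta tool [-0.002   0.      0.0023]
level corr deg [ 0.15 -0.16  0.  ]
```

View pics/s6c.png

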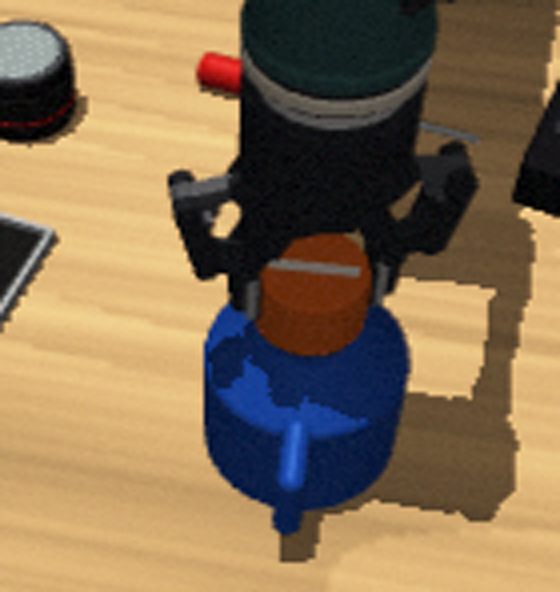

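The scene view shows the cap sunk down towards the shoulder, its gap nearly gone. An offset of 1.5 mm lets it rise by about 0.3 mm a row, so about 1.9 mm should hold. Press again and start turning.

{"api": "arm_command", "payload": {
  "slide": [
    [0,0,0.003],
    [0,0,0.003],
    [0,0,0.002],
    [0,0,0.002],
    [0,0,0.002],
    [0,0,0.002],
    [0,0,0.002],
    [0,0,0.002]
  ],
  "angular": [
    [0,0,0],
    [0,0,0],
    [0,0,-4],
    [0,0,-6],
    [0,0,-6],
    [0,0,-6],
    [0,0,-6],
    [0,0,-6]
  ],
  "hand": [0.04,0.04,0.04,0.04,0.04,0.04,0.04,0.04]
}}

```text
time: 8.5
tool_pos: [0.5727, 0.0419, 0.1493]
tcp_rot: [2.779, 1.461, 0.013]
wrist_force: [-7.4, 1.4, 13.4]
width: 0.642
```

```bash
python3 - <<'E'
from h import *
rel([.5695,.0393,.149]); print(bot.read_state()['torque'])
snap('wrist','w7.png')
E
```

```text
t 8.5 pos [0.5727 0.0419 0.1493] yaw 55.46 z [ 0.008   0.0026 -1.    ] F [-7.4  1.4 13.4] w 0.642 q [0.03 0.14 1.92 0.   1.07 0.63]
delta tool [-0.0039 -0.0012  0.0002]
level corr deg [ 0.29 -0.38  0.  ]
[ 0.15363142  1.19361025 -0.22253313]
```

View pics/w7.png

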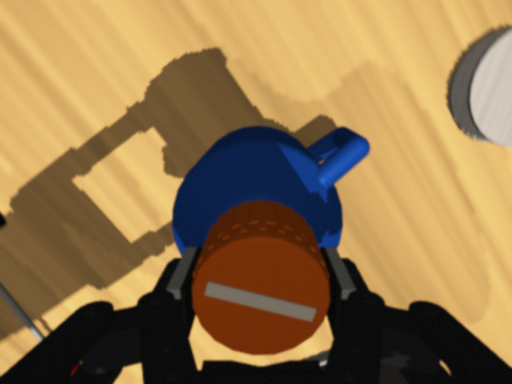

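The stripe has turned with the gripper: it sits the same in the wrist image while the handle has moved round. That is 35° so far, still pressed. I continue, with a small centring correction.

{"api": "arm_command", "payload": {
  "slide": [
    [-0.001,-0.0005,0.002],
    [-0.001,-0.0005,0.002],
    [-0.001,-0.0005,0.002],
    [-0.0005,0,0.002],
    [-0.0005,0,0.002],
    [-0.0005,0,0.002],
    [-0.0005,0,0.002],
    [-0.0005,0,0.002]
  ],
  "angular": [
    [0.1,-0.1,-7],
    [0.1,-0.1,-7],
    [0,0,-7],
    [0,0,-7],
    [0,0,-7],
    [0,0,-7],
    [0,0,-7],
    [0,0,-5]
  ],
  "hand": [0.04,0.04,0.04,0.04,0.04,0.04,0.04,0.04]
}}

```text
time: 9.35
tool_pos: [0.5716, 0.0386, 0.1493]
tcp_rot: [1.759, 2.599, 0.011]
wrist_force: [-5.9, 3.4, 14.7]
width: 0.642
```

```bash
python3 - <<'E'
from h import *
rel([.5695,.0393,.149]); print(bot.read_state()['torque'])
snap('wrist','w8.png')
E
```

```text
t 9.35 pos [0.5716 0.0386 0.1493] yaw 111.82 z [ 0.0068  0.0035 -1.    ] F [-5.9  3.4 14.7] w 0.642 q [ 0.02  0.14  1.92  0.    1.07 -0.36]
delta tool [ 0.0015 -0.0017  0.0003]
level corr deg [ 0.44 -0.04 -0.  ]
[ 0.55370302  1.14779107 -0.15629631]
```

View pics/w8.png

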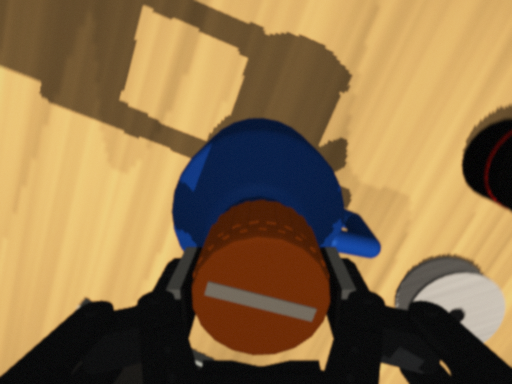

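The stripe now lies along the handle, turned 91°. I hold it pressed a moment and then lift.

{"api": "arm_command", "payload": {
  "slide": [
    [0,0,0.002],
    [0,0,0.002],
    [0,0,0.002],
    [0,0,0.002],
    [0,0,0],
    [0,0,-0.004],
    [0,0,-0.006],
    [0,0,-0.008]
  ],
  "angular": [
    [0,0,0],
    [0,0,0],
    [0,0,0],
    [0,0,0],
    [0,0,0],
    [0,0,0],
    [0,0,0],
    [0,0,0]
  ],
  "hand": [0.04,0.04,0.04,0.04,0.04,0.04,0.04,0.04]
}}

```text
time: 10.2
tool_pos: [0.5707, 0.0388, 0.169]
tcp_rot: [1.753, 2.604, 0.009]
wrist_force: [0.3, -0.2, -0.3]
width: 0.641
```

```bash
python3 - <<'E'
from h import *
rel([.5695,.0393,.149])
E
```

```text
t 10.2 pos [0.5707 0.0388 0.169 ] yaw 112.1 z [ 0.005   0.0033 -1.    ] F [ 0.3 -0.2 -0.3] w 0.641 q [ 0.02  0.12  1.91  0.    1.11 -0.36]
delta tool [ 0.0009 -0.001   0.02  ]
level corr deg [ 0.34 -0.07 -0.  ]
```

TCP is at 0.169 with no resisting force, so the cap is free. Lifting clear.

{"api": "arm_command", "payload": {
  "slide": [
    [0,0,-0.01],
    [0,0,-0.015],
    [0,0,-0.015],
    [0,0,-0.015],
    [0,0,-0.015],
    [0,0,-0.01],
    [0,0,0],
    [0,0,0]
  ],
  "angular": [
    [0.3,0,0],
    [0,0,0],
    [0,0,0],
    [0,0,0],
    [0,0,0],
    [0,0,0],
    [0,0,0],
    [0,0,0]
  ],
  "hand": [0.04,0.04,0.04,0.04,0.04,0.04,0.04,0.04]
}}

```text
time: 11.0
tool_pos: [0.5718, 0.0386, 0.2579]
tcp_rot: [1.753, 2.604, 0.004]
wrist_force: [0.0, 0.3, -0.5]
width: 0.641
```

```bash
python3 - <<'E'
from h import *
rel([.514,-.232,.26]); snap('scene','s9.png');snap('wrist','w9.png')
E
```

```text
t 11.0 pos [0.5718 0.0386 0.2579] yaw 112.1 z [ 0.0035  0.0011 -1.    ] F [ 0.   0.3 -0.5] w 0.641 q [ 0.02  0.06  1.81  0.    1.27 -0.36]
delta tool [-0.2289 -0.1553 -0.0026]
level corr deg [ 0.21  0.02 -0.  ]
```

View pics/s9.png

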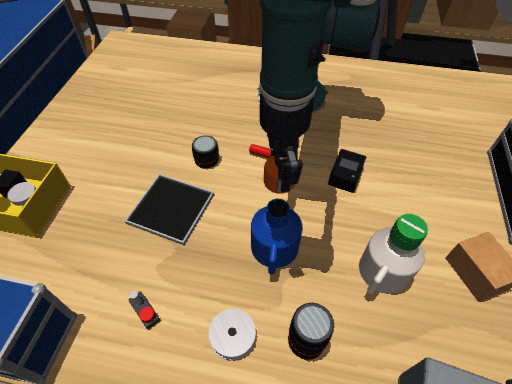

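View pics/w9.png

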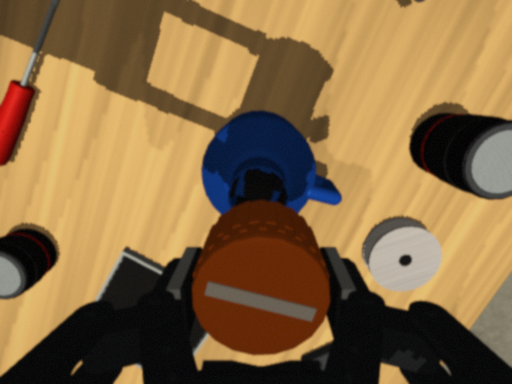

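The cap is off: the neck is visible at about (278,208) in the scene view, and the cap is held level in the jaws. Over to the tray.

{"api": "arm_command", "payload": {
  "slide": [
    [-0.02,-0.013,0],
    [-0.035,-0.024,0],
    [-0.035,-0.024,0],
    [-0.035,-0.024,0],
    [-0.035,-0.024,0],
    [-0.035,-0.024,0],
    [-0.025,-0.016,0],
    [-0.009,-0.006,0]
  ],
  "angular": [
    [0,0,0],
    [0,0,0],
    [0,0,0],
    [0,0,0],
    [0,0,0],
    [0,0,0],
    [0,0,0],
    [0,0,0]
  ],
  "hand": [0.04,0.04,0.04,0.04,0.04,0.04,0.04,0.04]
}}

```text
time: 11.9
tool_pos: [0.5089, -0.2378, 0.2474]
tcp_rot: [-1.74, -2.602, 0.001]
wrist_force: [-0.0, -0.4, -0.0]
width: 0.643
```

```bash
python3 - <<'E'
from h import *
rel([.514,-.232,.022])
E
```

```text
t 11.9 pos [ 0.5089 -0.2378  0.2474] yaw 112.47 z [-0.0102  0.0058 -0.9999] F [-0.  -0.4 -0. ] w 0.643 q [-0.48  0.05  1.83  0.    1.27 -0.87]
delta tool [0.0013 0.0085 0.2254]
level corr deg [-0.41 -0.53 -0.  ]
```

{"api": "arm_command", "payload": {
  "slide": [
    [0.001,0.006,0.02],
    [0,0.002,0.035],
    [0,0,0.04],
    [0,0,0.035],
    [0,0,0.03],
    [0,0,0.02],
    [0,0,0.008],
    [0,0,0]
  ],
  "angular": [
    [-0.4,-0.5,0],
    [0,0,0],
    [0,0,0],
    [0,0,0],
    [0,0,0],
    [0,0,0],
    [0,0,0],
    [0,0,0]
  ],
  "hand": [0.04,0.04,0.04,0.04,0.04,0.04,0.04,0.04]
}}

```text
time: 12.7
tool_pos: [0.5144, -0.2302, 0.0495]
tcp_rot: [-1.746, -2.603, -0.004]
wrist_force: [-0.0, -0.4, -0.5]
width: 0.64
```

```bash
python3 - <<'E'
from h import *
rel([.514,-.232,.022]);snap('wrist','w10.png');snap('scene','s10.png')
im=cv2.imread('pics/s10.png');cv2.imwrite('pics/s10c.png',cv2.resize(im[100:260,80:260],None,fx=4,fy=3.7,interpolation=cv2.INTER_CUBIC))
E
```

```text
t 12.7 pos [ 0.5144 -0.2302  0.0495] yaw 112.29 z [-0.0042  0.0057 -1.    ] F [-0.  -0.4 -0.5] w 0.64 q [-0.47  0.25  2.    0.    0.89 -0.86]
delta tool [-0.0017 -0.001   0.0275]
level corr deg [-0.1  -0.39  0.  ]
```

View pics/s10c.png

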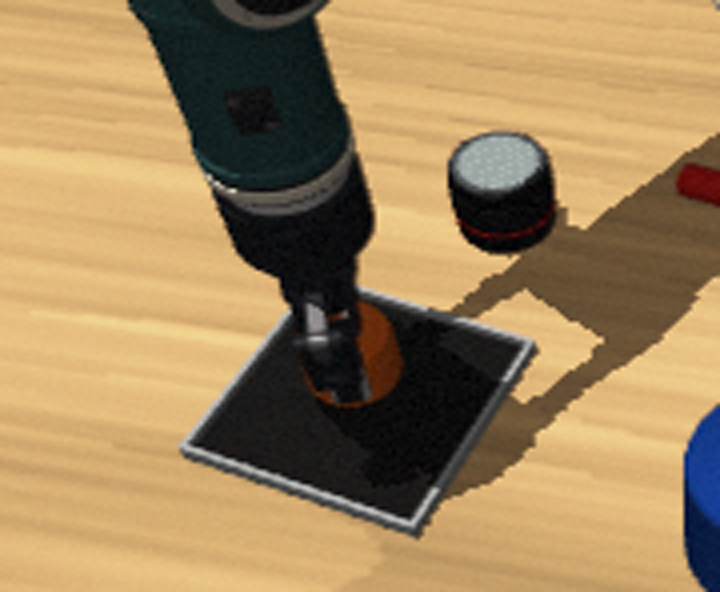

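View pics/w10.png

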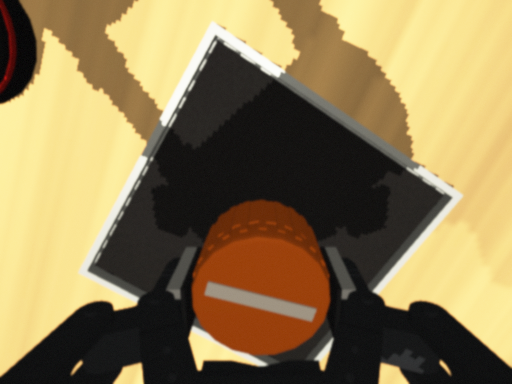

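The cap is level above the tray, near its centre. Lowering gently to contact.

{"api": "arm_command", "payload": {
  "slide": [
    [-0.001,-0.001,0.006],
    [0,0,0.006],
    [0,0,0.005],
    [0,0,0.003],
    [0,0,0.002],
    [0,0,0.001],
    [0,0,0.001],
    [0,0,0.001]
  ],
  "angular": [
    [-0.1,-0.4,0],
    [0,0,0],
    [0,0,0],
    [0,0,0],
    [0,0,0],
    [0,0,0],
    [0,0,0],
    [0,0,0]
  ],
  "hand": [0.04,0.04,0.04,0.04,0.04,0.04,0.04,0.04]
}}

```text
time: 13.6
tool_pos: [0.5197, -0.2347, 0.03]
tcp_rot: [1.742, 2.597, 0.002]
wrist_force: [-0.6, 1.1, -0.7]
width: 0.641
```

```bash
python3 - <<'E'
from h import *
rel([.514,-.232,.022])
E
```

```text
t 13.6 pos [ 0.5197 -0.2347  0.03  ] yaw 112.27 z [ 0.013  -0.007  -0.9999] F [-0.6  1.1 -0.7] w 0.641 q [-0.47  0.28  2.01 -0.    0.84 -0.86]
delta tool [ 0.0047 -0.0043  0.0079]
level corr deg [0.54 0.65 0.  ]
```

{"api": "arm_command", "payload": {
  "slide": [
    [0,0,0.003],
    [0,0,0.002],
    [0,0,0.002],
    [0,0,0.001],
    [0,0,0.001],
    [0,0,0.001],
    [0,0,0.001],
    [0,0,0.001]
  ],
  "angular": [
    [0.3,0.3,0],
    [0,0,0],
    [0,0,0],
    [0,0,0],
    [0,0,0],
    [0,0,0],
    [0,0,0],
    [0,0,0]
  ],
  "hand": [0.04,0.04,0.04,0.04,0.04,0.04,0.04,0.04]
}}

```text
time: 14.4
tool_pos: [0.5201, -0.235, 0.0212]
tcp_rot: [1.748, 2.604, -0.001]
wrist_force: [-1.9, 1.7, 6.6]
width: 0.642
```

```bash
python3 - <<'E'
from h import *
rel([.514,-.232,.022])
E
```

```text
t 14.4 pos [ 0.5201 -0.235   0.0212] yaw 112.28 z [ 0.004  -0.0034 -1.    ] F [-1.9  1.7  6.6] w 0.642 q [-0.47  0.3   2.01 -0.    0.83 -0.85]
delta tool [ 0.005  -0.0045 -0.0008]
level corr deg [0.14 0.27 0.  ]
```

Contact at TCP z = 0.021 with 6.6 N, which matches the expected 0.022. Opening the jaws.

{"api": "arm_command", "payload": {
  "slide": [
    [0,0,0],
    [0,0,0],
    [0,0,0],
    [0,0,0],
    [0,0,0],
    [0,0,0],
    [0,0,0],
    [0,0,0]
  ],
  "angular": [
    [0,0,0],
    [0,0,0],
    [0,0,0],
    [0,0,0],
    [0,0,0],
    [0,0,0],
    [0,0,0],
    [0,0,0]
  ],
  "hand": [0.055,0.06,0.065,0.07,0.08,0.08,0.08,0.08]
}}

```text
time: 15.2
tool_pos: [0.5203, -0.2351, 0.0212]
tcp_rot: [1.747, 2.604, -0.001]
wrist_force: [0.2, 1.2, 0.3]
width: 0.937
```

```bash
python3 - <<'E'
from h import *
rel([.514,-.232,.022]);snap('wrist','w11.png')
E
```

```text
t 15.2 pos [ 0.5203 -0.2351  0.0212] yaw 112.28 z [ 0.0047 -0.0037 -1.    ] F [0.2 1.2 0.3] w 0.937 q [-0.47  0.3   2.01 -0.    0.83 -0.86]
delta tool [ 0.0053 -0.0047 -0.0008]
level corr deg [0.17 0.3  0.  ]
```

View pics/w11.png

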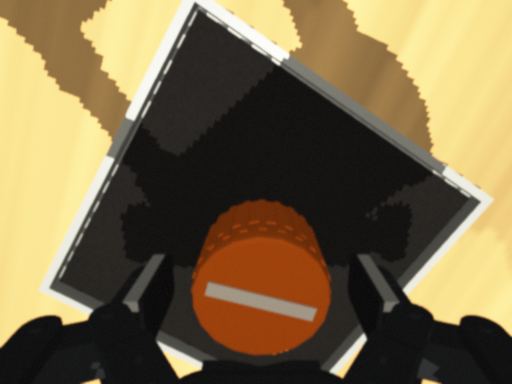

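The jaws are clear on both sides of the cap, which stands level. Retreating straight up.

{"api": "arm_command", "payload": {
  "slide": [
    [0,0,-0.01],
    [0,0,-0.02],
    [0,0,-0.03],
    [0,0,-0.03],
    [0,0,-0.03],
    [0,0,-0.03],
    [0,0,-0.03],
    [0,0,0]
  ],
  "angular": [
    [0,0,0],
    [0,0,0],
    [0,0,0],
    [0,0,0],
    [0,0,0],
    [0,0,0],
    [0,0,0],
    [0,0,0]
  ],
  "hand": [0.085,0.085,0.085,0.085,0.085,0.085,0.085,0.085]
}}

```text
time: 16.05
tool_pos: [0.5187, -0.234, 0.2121]
tcp_rot: [1.747, 2.604, -0.001]
wrist_force: [0.4, -0.7, -0.0]
width: 1.0
```

{"api": "arm_command", "payload": {
  "slide": [
    [-0.03,0,0],
    [-0.03,0,0],
    [-0.03,0,0],
    [-0.03,0,0],
    [-0.02,0,0],
    [0,0,0],
    [0,0,0],
    [0,0,0]
  ],
  "angular": [
    [0,0,0],
    [0,0,0],
    [0,0,0],
    [0,0,0],
    [0,0,0],
    [0,0,0],
    [0,0,0],
    [0,0,0]
  ],
  "hand": [0.085,0.085,0.085,0.085,0.085,0.085,0.085,0.085]
}}

```text
time: 16.85
tool_pos: [0.5719, -0.3655, 0.2143]
tcp_rot: [1.745, 2.606, 0.001]
wrist_force: [-0.5, 0.3, 0.8]
width: 0.996
```

```bash
python3 - <<'E'
from h import *
rel([.514,-.232,.22]);snap('top','t12.png');snap('scene','s12.png')
for n,f in(('top','t12.png'),('scene','s12.png')):
    im=cv2.imread('pics/'+f);h=cv2.cvtColor(im,cv2.COLOR_BGR2HSV);c=bot.get_calibration(n)
    m=((h[...,0]<14)&(h[...,1]>150)&(h[...,2]>90)).astype('uint8')
    l=cv2.connectedComponentsWithStats(m)
    for i in range(1,l[0]):
        if l[2][i,4]>60: print(n,l[2][i],l[3][i],ray(c,*l[3][i],.035).round(4))
    g=((h[...,0]>45)&(h[...,0]<85)&(h[...,1]>120)).astype('uint8')
    l=cv2.connectedComponentsWithStats(g);i=1+np.argmax(l[2][1:,4]);print('green',l[3][i])
    im=im[150:280,270:410] if n=='top' else im[130:260,90:250]
    cv2.imwrite('pics/c_'+f,cv2.resize(im,None,fx=4,fy=4,interpolation=cv2.INTER_CUBIC))
E
```

```text
t 16.85 pos [ 0.5719 -0.3655  0.2143] yaw 112.37 z [ 0.005  -0.0024 -1.    ] F [-0.5  0.3  0.8] w 0.996 q [-0.61  0.28  1.63  0.    1.23 -1.  ]
delta tool [ 0.1455 -0.0027 -0.0063]
level corr deg [ 0.21  0.24 -0.  ]
top [314 114  10  10  78] [318.30769231 118.61538462] [ 0.7823 -0.1777  0.035 ]
top [334 201  22  23 291] [344.64261168 212.49828179] [ 0.5191 -0.2384  0.035 ]
top [247 295  38  14 297] [264.93265993 301.6969697 ] [ 0.2929 -0.0263  0.035 ]
green [130.45380435 180.39945652]
scene [250 147  35  13 204] [270.31372549 152.75980392] [ 0.3109 -0.0165  0.035 ]
scene [153 190  24  19 300] [164.13666667 198.98      ] [ 0.5147 -0.241   0.035 ]
scene [139 307  15  14 167] [146.01197605 313.34730539] [ 0.7866 -0.1786  0.035 ]
green [407.94719828 232.15840517]
```

View pics/c_t12.png

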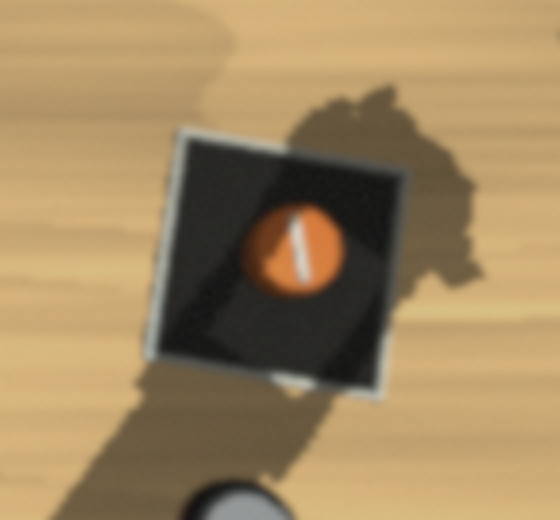

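View pics/c_s12.png

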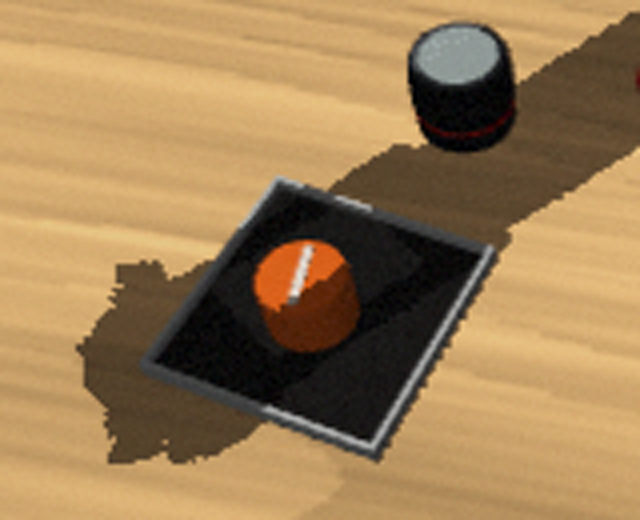

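Both views show the cap standing upright, stripe up, about 5-10 mm from the tray's centre. The green cap's pixels are unchanged and the arm is clear, so I hand in.

```bash
python3 -c "
from workcell import bot
print(bot.finish_job())"
```

```text
the job is handed in; nothing more can be done
None
```

The orange cap is off the blue jug and standing upright in the tray. I handed the job in at about 17 s; it gave no verdict.

- **Cap removal:** I pressed the cap down about 10 mm with about 13 N, turned it about 91° while it was held down, and lifted it off with no resistance. The first press failed because the spring pushed the cap back up, so I pressed again with a fresh push in every step.
- **Last checks:** The top and scene views both show the cap upright, stripe up, about 5–10 mm from the tray's centre. The two views differ by about 4 mm.
- **Green cap and arm:** The green cap shows at the same pixels as at the start, to within 0.1 px. The arm is clear of everything, with wrist force near zero.
- **Measurement differences:** The wrist camera put the orange cap about 4 mm from where the fixed cameras did, so I used a value in between. The gripper also sat up to about 3 mm off the jug's axis while turning, inside the 8 mm limit.

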